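Load the bar magazine of the bench mill and shut its gate

ROBOT

A 6-joint arm with a two-finger parallel gripper is mounted at the origin on the work surface. World frame = base frame: x ahead of the robot, y to its left, z up, the work surface at z = 0. Lengths are in m, angles in rad, forces in N, time in s.
With the tool pointing down it reaches from about 0.35 to 0.725 m from the base axis. Payload 6 kg.
Tool frame: the origin (TCP) lies on the front face of the gripper's body, between the roots of the fingers; the fingertips stand arm.tcp_to_tips ahead of it and the grasp point (between the pads) lies 54 mm ahead of it (arm.tcp_to_tips is the distance from the TCP to the fingertips, in m); x points along the fingers, z is the direction in which the jaws open and shut, and the axes are right-handed (so a half turn about x gives the same grasp; the last joint's range is limited). The gripper opens to 85 mm and grips with 20 to 120 N. Pads are 22 mm wide; open, the fingers measure 114 mm over their backs; the gripper's body (76 mm by 85 mm) begins 54 mm behind the grasp point. The pads swing forward as they close: fully open they stand 13 mm farther back than shut.
Start: joints at [-0.917, 0.04, 0.085, 0, -1.615, -0.334], TCP at [0.189, -0.57, 0.304] pointing down, gripper open.
Joint ranges: [-2.56, 2.56], [-1.29, 2.01], [-1.08, 1.49], [-3.29, 1.98], [-2.81, -0.18], [-2.99, 2.99]. Speed limits (rad/s): [2.57, 2.57, 3.01, 3.14, 3.14, 3.14].

INTERFACE

Orientations are given as [roll, pitch, yaw] about the fixed x, y, z axes, in that order (R = Rz(yaw) Ry(pitch) Rx(roll)).
In Python, from bench import arm, snapshot, job_done, search_frame, silhouettes, tip_of gives the robot as it stands. The module is installed in compiled form; this text tells all that it offers.
- The arm moves only by the tool move_arm, never from a script. Its argument "series" is a list of rows, each a list of 3 entries, a list of its own where there are three numbers: the gripper's target within -1 to 1 (fully open at 1, half-way at 0, shut at -1), then the shift along the world's x, y, z in m, then the turn about the world's z in degrees. A call has 1 to 8 rows; each row is the pose to reach, as a shift and turn from the pose commanded when the call began; what a row does not reach only later rows make up. A row lasts 1/12 s, in which the tool goes at most 41.7 mm and 7.16 degrees, less where a joint would pass 70% of its speed; a pose out of reach is approached as far as the arm can. A call with a gripper value outside its range is refused whole. The fingers move at their own pace and stop on an object; "newtons" is the grip in N (left out, the last holds). Time passes only in rows, so rows that repeat a pose let the fingers close. It gives the time, the measured TCP pose, the force and the opening at its end, in the units of the state.
- arm.get_obs(): the state, without advancing time (a new reading comes with each control period).
- snapshot(name): name is "side" or "top" or "wrist"; returns a dict with "image" (480x640x3 uint8, blue, green, red), "vfov" (degrees; the focal length in pixels is half the picture's height over the tangent of half this angle, whatever the lens; pixels are square), "cx", "cy" (the principal point, pixels), "view" (4x4, takes a point from world to camera coordinates). Camera axes: x right, y down, z forward; pixel columns grow to the right and rows downward; lengths in m; the calibration is good to about 2 mm. A picture is of the moment at which its call begins. There is no depth.
- job_done(): hands the job in, once; it reports no verdict.
Trained networks look in the newest picture that a camera, given by its name, has taken for a name from the list of things; names that differ only in an ending like _2 or _b are one class to them, and where a whole thing is asked for, a point or a joint stands for the part that bears it (a point fixed in the world has none). Each returns a list of dicts, best first, with "conf" (0 to 1); they miss things now and then, are a little off and sometimes report something else, mostly with a low value. They report only what shows in the picture. A call takes as long as a camera call. They do not tell look-alikes from the thing itself.
- search_frame(name, camera): "extent" ([centre column, centre row, width, height] in pixels, round what is visible of it).
- silhouettes(name, camera): "mask" (480x640 bool, what is visible of it) and "extent" ([centre column, centre row, width, height] in pixels, round what is visible of it).
- tip_of(name, camera): "pixel" ([column, row] in pixels: a listed point, or the origin of a listed thing).
The state is a dict: "clock": time; "joint_pos": joint angles; "dq": joint speeds; "joint_torque": joint torques, N m; "eef_pos": TCP position; "eef_rot": TCP orientation; "contact_force": force on the tool from outside, world axes, zero at the start; "ft_torque": the same for the moment, N m; "gripper_width": opening from 0.0 (shut) to 1.0 (fully open).
Only numpy, scipy, OpenCV 4.12 (cv2) and the standard library are available. Lean on these libraries where they do the work, as an engineer would, in place of code of your own. Each camera call takes 0.05 s, during which the arm holds its last target. There are 200 camera calls.

TASK

The closed-end tube of the bar magazine already holds one short brass bar. Feed in the two square brass bars that lie on the bench behind it, from the trough at the tube's mouth: first the shorter of the two, then the longer, each pushing the ones before it deeper, until the end of the last bar is flush with the mouth. Then slide the gate fully shut across the mouth, and leave the other things on the bench where they are.

Things in the scene. Friction and masses are not known exactly. Their poses are not given: they have to be found in the camera images.
- magazine: Bar magazine, fixed: low grey base 412 x 60 mm, 20 mm high, with an open trough and, in line with it, a dark square steel tube, closed at its far end. Origin: on the bench under the tube's mouth and axis; x runs into the tube, y to the side where the gate stands open, z up. Trough and tube share one flat floor 20 mm above the bench.
- mouth (a point): On the tube's axis at the plane of its mouth, 10 mm above the trough floor (30 mm above the bench); axes as the magazine's. Bore: 24 mm wide, 24 mm high, 244 mm deep. The three bars together are 240 mm, so the last can go 4 mm past flush. Tube outside: 30 mm wide, top 47 mm above the bench, 8 mm viewing slot along the top.
- trough (a point): Middle of the trough's straight part, on its floor (20 mm above the bench), 100 mm in front of the mouth; axes as the magazine's. Two side rails 5 mm high and 4 mm thick: 29 mm apart from 150 to 50 mm in front of the mouth, then closing in evenly to 24 mm apart at 10 mm in front of it, so that they guide a bar pushed from behind into the bore.
- gate (a joint): Sliding gate, m: 0 = shut, up to 0.055 as it opens along the magazine's +y; starts 0.045 to 0.055. Aluminium plate 34 mm wide, 4 mm thick, 3 to 7 mm in front of the mouth, top 47 mm above the bench; centred on the tube when shut. A bar more than 3 mm proud blocks it. Slides with about 1.5 N, stays where left. Runs on a bracket 20 mm high, reaching 97 mm beside the axis.
- gate_tab (a point): Centre of the top of the gate's upright black tab, 61 mm above the bench. The tab is 16 mm along the magazine's x, 10 mm along its y, 40 mm high, at the gate's outer edge. Push it along the magazine's -y, or pinch it, to shut the gate. When shut it stands 22 mm beside the tube's axis (+y), 6 mm in front of the mouth.
- bar_short: Square brass bar, 60 mm long, 20 x 20 mm in section, about 204 g, lying free inside the tube from the start, anywhere along it. Origin: centre of the underside; x along its length, z up.
- bar_middle: Square brass bar, 80 mm long, 20 x 20 mm in section, plain ends both alike, about 272 g, the shorter of the two on the bench. Lies flat on the bench. Origin: centre of the underside; x along its length, z up.
- bar_long: Square brass bar, 100 mm long, 20 x 20 mm in section, plain ends both alike, about 340 g, the longer of the two on the bench. Lies flat on the bench. Origin: centre of the underside; x along its length, z up.
- bar_short_center (a point): Centre of the short, already loaded bar, 10 mm above its underside; axes as the bar's.
- bar_middle_center (a point): Centre of the 80 mm bar, 10 mm above its underside; axes as the bar's.
- bar_long_center (a point): Centre of the 100 mm bar, 10 mm above its underside; axes as the bar's.
- screwdriver: Bystander: screwdriver lying down, 160 mm long. Origin near its middle.
- oil_jar: Bystander: amber jar with a white cap, 48 mm across, 55 mm tall. Origin: centre of the underside.
- loupe: Bystander: black eye loupe, 40 mm across, 34 mm tall. Origin: centre of the underside.
- brush: Bystander: brush lying down, 170 mm long. Origin near its middle.
- tray: Bystander: shallow round blue tray, 120 mm across, 18 mm tall. Origin: centre of the underside.
Things that resemble listed ones, but are neither listed nor needed, are in the scene too. Leave any pink or turquoise look-alike of the bar_long alone.

How it is judged:
By the outcome, as a careful person would: the job done as asked, in the order asked, and still so for the second after the job is handed in, with the robot touching nothing.
It also fails if it takes over 61 s, if anything falls off the work surface, if the arm or the gripper's body presses on something with over 40 N, if the wrist force passes 120 N, or if a joint passes its speed limit or range.

## Working session

There is one attempt and no reset: what is moved stays moved. The work goes in short steps, Python scripts to look and compute and a tool call to move; the robot and the scene stay as the last step left them, time stands still between calls to the robot, and variables do not carry over. Pictures are saved under pics/ and viewed, about 8 in all and at most 12, crops included, and the job is handed in when it is done.

Besides the shell and the picture viewer there is one more tool, called after ">>>" as a command line: name --argument value ..., lists and objects as JSON in quotes. move_arm: Moves the arm, as the interface text tells. Its arguments: {"type":"object","properties":{"series":{"type":"array","items":{"type":"array"}},"newtons":{"type":"number"}},"required":["series"]}

```bash
mkdir -p pics; cat > h.py <<'E'
import numpy as np, cv2
from bench import arm, snapshot, job_done, search_frame, silhouettes, tip_of
def K(s):
    f=240/np.tan(np.radians(s["vfov"])/2); return f,s["cx"],s["cy"]
def ray(s,p,z):
    f,cx,cy=K(s); V=np.array(s["view"]); R=V[:3,:3]; t=V[:3,3]
    c=-R.T@t; d=R.T@np.array([(p[0]-cx)/f,(p[1]-cy)/f,1]); return c+d*(z-c[2])/d[2]
def proj(s,P):
    f,cx,cy=K(s); V=np.array(s["view"]); q=V[:3,:3]@np.array(P)+V[:3,3]; return np.array([cx+f*q[0]/q[2],cy+f*q[1]/q[2]])
E
python3 - <<'E'
from h import *
np.set_printoptions(precision=4,suppress=True)
o=arm.get_obs();print(o["eef_pos"],o["eef_rot"],o["gripper_width"],arm.tcp_to_tips)
for c in("top","side"):
    s=snapshot(c);cv2.imwrite(f"pics/{c}0.png",s["image"]);V=np.array(s["view"]);print(c,s["vfov"],-V[:3,:3].T@V[:3,3],s["cx"],s["cy"])
    for n in("mouth","trough","gate_tab","bar_short_center","bar_middle_center","bar_long_center"):
        for d in tip_of(n,c)[:3]:
            z={"mouth":.03,"trough":.02,"gate_tab":.061,"bar_short_center":.03}.get(n,.01)
            print(n,round(d["conf"],2),np.array(d["pixel"]),ray(s,d["pixel"],z))
E
```

```text
[ 0.1887 -0.5693  0.3029] [0.0836 1.569  1.9743] 1.0022141192443723 0.0726
top 44.18207967996672 [ 0.266  -0.0558  1.3188] 315.8504063925341 238.88976893538864
mouth 0.73 [218.  218.4] [0.6    0.1677 0.03  ]
trough 0.88 [259.8 228.5] [0.5778 0.0743 0.02  ]
trough 0.54 [176.6 212.6] [0.6175 0.264  0.02  ]
gate_tab 0.63 [210.6 249.3] [0.5229 0.1768 0.061 ]
bar_short_center 0.57 [178.2 214.2] [0.611  0.2577 0.03  ]
bar_middle_center 0.66 [457.1 259. ] [ 0.5036 -0.3687  0.01  ]
bar_long_center 0.97 [329.5 170.4] [ 0.7168 -0.0857  0.01  ]
bar_long_center 0.92 [469.7 208.1] [ 0.6216 -0.405   0.01  ]
bar_long_center 0.67 [316.3 300.1] [ 0.4153 -0.0512  0.01  ]
side 43.89847523482589 [0.1451 1.0015 0.9131] 316.87320147909406 242.53969858291018
mouth 0.75 [224.4 335.4] [0.6119 0.2572 0.03  ]
mouth 0.57 [251.9 307.5] [0.5935 0.1628 0.03  ]
trough 0.79 [276.7 285.4] [0.5758 0.0678 0.02  ]
gate_tab 0.69 [278.6 308.4] [0.5244 0.1762 0.061 ]
bar_short_center 0.58 [283.7 198.2] [ 0.6928 -0.2627  0.03  ]
bar_short_center 0.51 [224.4 334.9] [0.6125 0.2559 0.03  ]
bar_short_center 0.22 [277.3 287.5] [0.567  0.0844 0.03  ]
bar_middle_center 0.69 [362.6 194.5] [ 0.5025 -0.3835  0.01  ]
bar_long_center 0.88 [359.3 270.3] [ 0.4168 -0.0585  0.01  ]
bar_long_center 0.84 [252.3 241.2] [ 0.7044 -0.0788  0.01  ]
bar_long_center 0.71 [300.6 222.1] [ 0.6192 -0.1982  0.01  ]
```

View pics/top0.png

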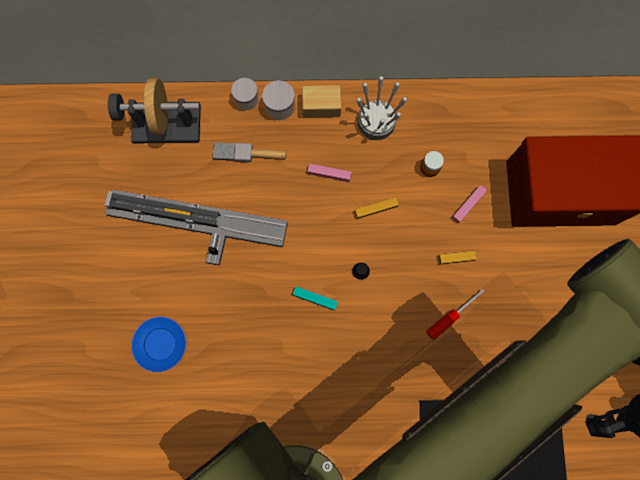

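View pics/side0.png

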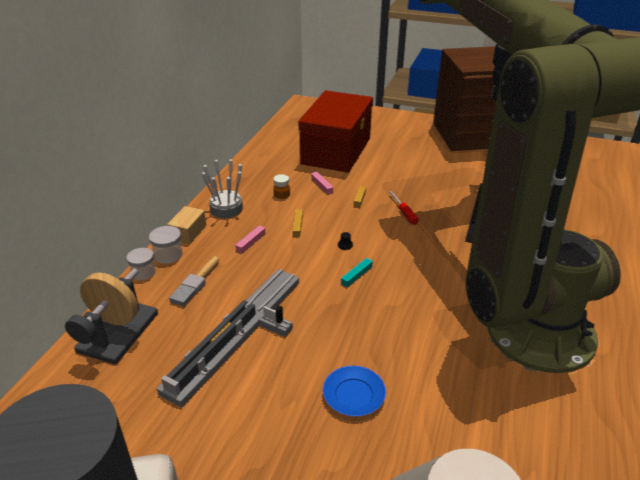

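```bash
cat >> h.py <<'E'
from scipy.optimize import minimize
def boxmask(s,x,y,a,L,W=.02,H=.02):
    u=np.array([np.cos(a),np.sin(a)]);v=np.array([-u[1],u[0]])
    P=[proj(s,[*(np.array([x,y])+i*u*L/2+j*v*W/2),k]) for i in(-1,1) for j in(-1,1) for k in(0,H)]
    h=cv2.convexHull((np.array(P)*16).astype(np.int32)); m=np.zeros((480*4,640*4),np.uint8)
    cv2.fillConvexPoly(m,((h/4)).astype(np.int32),1); return m
def fit(S,M,x0,L,W=.02,H=.02):
    M=[cv2.resize(m.astype(np.uint8),None,fx=4,fy=4,interpolation=0) for m in M]
    def c(p):
        r=0
        for s,m in zip(S,M):
            b=boxmask(s,*p,L,W,H); r+=1-(b&m).sum()/max(1,(b|m).sum())
        return r
    x0=np.array(x0); sx=np.vstack([x0,x0+[.006,0,0],x0+[0,.006,0],x0+[0,0,.1]])
    r=minimize(c,x0,method="Nelder-Mead",options=dict(initial_simplex=sx,xatol=1e-4,fatol=1e-4)); return r.x,r.fun/len(S)
def brass(img):
    h=cv2.cvtColor(img,cv2.COLOR_BGR2HSV); return cv2.inRange(h,(18,150,110),(30,255,255))>0
def comps(m,amin=60):
    n,l,st,ce=cv2.connectedComponentsWithStats(m.astype(np.uint8)); return [(st[i,4],ce[i],l==i) for i in range(1,n) if st[i,4]>amin]
E
python3 - <<'E'
from h import *
np.set_printoptions(precision=4,suppress=True)
S={c:snapshot(c) for c in("top","side")}
for c in S:
    print(c,[(int(a),ce.round(1)) for a,ce,_ in comps(brass(S[c]["image"]),30)])
    i=S[c]["image"]
    for p in ([(376,208),(457,258)] if c=="top" else [(297,222),(360,197)]): print(cv2.cvtColor(i,cv2.COLOR_BGR2HSV)[p[1],p[0]])
def near(c,p):
    return min(comps(brass(S[c]["image"])),key=lambda t:np.hypot(*(t[1]-p)))[2]
for n,pt,ps,L,a in(("long",(376,208),(297,222),.1,-1.8),("mid",(457,258),(360,197),.08,-1.6)):
    w=ray(S["top"],pt,.01)
    try: print(n,w,fit([S["top"]],[near("top",pt)],[w[0],w[1],a],L),fit([S["side"]],[near("side",ps)],[w[0],w[1],a],L))
    except Exception as e: print(e)
i=S["top"]["image"][175:275,95:300];cv2.imwrite("pics/mag.png",cv2.resize(i,None,fx=3.9,fy=3.9,interpolation=cv2.INTER_CUBIC))
E
```

```text
top [(376, array([376.6, 206.7])), (82, array([177.2, 211.1])), (323, array([457.7, 256.6]))]
[ 19 204 196]
[ 20 202 198]
side [(111, array([359.6, 194.1])), (165, array([297.4, 220.5])), (39, array([220.9, 330.7]))]
[ 19 189 201]
[ 19 189 202]
long [ 0.6248 -0.1906  0.01  ] (array([ 0.6267, -0.1929, -1.3293]), np.float64(0.2115964843237571)) (array([ 0.6308, -0.2115, -1.2717]), np.float64(0.2921499865120043))
mid [ 0.5059 -0.3686  0.01  ] (array([ 0.5076, -0.372 , -1.4838]), np.float64(0.17179487179487174)) (array([ 0.5081, -0.379 , -1.424 ]), np.float64(0.37339514978601995))
```

View pics/mag.png

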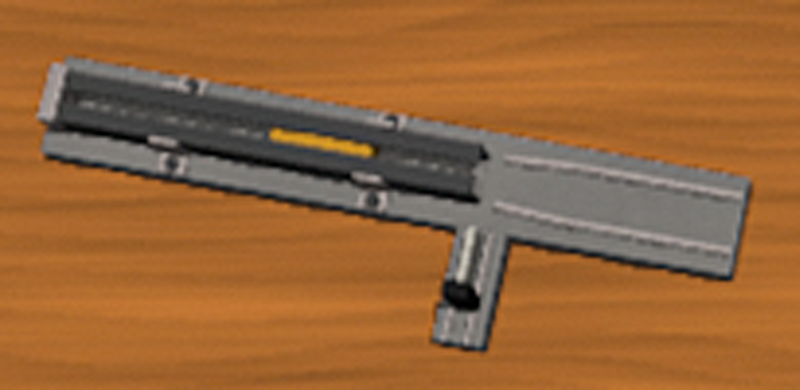

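```bash
python3 - <<'E'
from h import *
from scipy.spatial.transform import Rotation as Ro
np.set_printoptions(precision=4,suppress=True)
s=snapshot("top")
c=lambda x,y:(95+x/3.9,175+y/3.9)
for p in((750,180),(735,279),(43,157),(740,205),(480,150),(474,200)):
    print(p,ray(s,c(*p),.02 if p[0]>500 or p[0]<100 else .047))
print(ray(s,c(463,290),.061))
R=Ro.from_euler("xyz",arm.get_obs()["eef_rot"]).as_matrix();print(R)
w=snapshot("wrist");V=np.array(w["view"]);print("wristcam",-V[:3,:3].T@V[:3,3],V[:3,:3],w["vfov"])
E
```

```text
(750, 180) [0.594  0.0122 0.02  ]
(735, 279) [0.5354 0.0209 0.02  ]
(43, 157) [0.6135 0.4244 0.02  ]
(740, 205) [0.5792 0.018  0.02  ]
(480, 150) [0.607  0.1648 0.047 ]
(474, 200) [0.5776 0.1675 0.047 ]
[0.5227 0.17   0.061 ]
[[-0.0001 -0.9493 -0.3144]
 [ 0.0001 -0.3144  0.9493]
 [-1.      0.      0.0001]]
wristcam [ 0.1153 -0.5933  0.3735] [[-0.3142  0.9494 -0.    ]
 [ 0.9057  0.2997  0.2999]
 [ 0.2847  0.0942 -0.954 ]] 61.427186004630116
```

>>> move_arm --series '[[1,[0.035,0.02,0],7],[1,[0.07,0.04,0],14],[1,[0.105,0.065,0],21],[1,[0.14,0.09,0],28],[1,[0.18,0.11,0],35],[1,[0.215,0.13,0],42],[1,[0.25,0.155,0],49],[1,[0.285,0.175,0],56]]'

```text
clock: 1.57
eef_pos: [0.4713, -0.3952, 0.3043]
eef_rot: [2.874, 1.57, -0.535]
contact_force: [0.7, -0.5, -0.7]
gripper_width: 1.002
```

>>> move_arm --series '[[0.2,[0.03,0.01,-0.02],7],[0.2,[0.034,0.02,-0.05],14],[0.2,[0.034,0.02,-0.07],21],[0.2,[0.034,0.02,-0.08],21],[0.2,[0.034,0.02,-0.08],21]]'

```text
clock: 1.98
eef_pos: [0.5032, -0.3762, 0.2209]
eef_rot: [-0.521, 1.566, 2.71]
contact_force: [0.4, 0.1, -0.7]
gripper_width: 0.599
```

```bash
cat >> h.py <<'E'
from scipy.spatial.transform import Rotation as Ro
def jaw():
    o=arm.get_obs(); R=Ro.from_euler("xyz",o["eef_rot"]).as_matrix(); return np.array(o["eef_pos"]),np.degrees(np.arctan2(R[1,2],R[0,2]))
def brass2(img):
    h=cv2.cvtColor(img,cv2.COLOR_BGR2HSV); return cv2.inRange(h,(17,120,50),(32,255,255))>0
E
python3 - <<'E'
from h import *
np.set_printoptions(precision=4,suppress=True)
print(jaw(),arm.get_obs()["gripper_width"])
w=snapshot("wrist");cv2.imwrite("pics/w1.png",w["image"])
t=silhouettes("bar_middle","wrist");print([(d["conf"],d["extent"]) for d in t])
for d in t[:1]:
    ex=d["extent"];p=ray(w,ex[:2],.01);print(p,fit([w],[d["mask"]],[p[0],p[1],-1.484],.08))
E
```

```text
(array([ 0.5032, -0.3762,  0.2209]), np.float64(-174.8763462858145)) 0.5992407113699012
[(0.81, [311.0, 227.3, 30.7, 116.7])]
[ 0.5097 -0.371   0.01  ] (array([ 0.5077, -0.369 , -1.4739]), np.float64(0.03696608755026176))
```

View pics/w1.png

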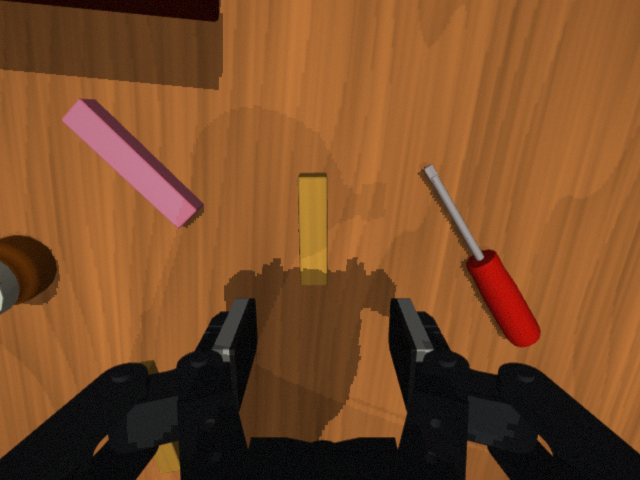

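>>> move_arm --series '[[0,[0.004,0.007,-0.04],0],[0,[0.004,0.007,-0.08],0],[0,[0.004,0.007,-0.11],0],[0,[0.004,0.007,-0.13],0],[0,[0.004,0.007,-0.13],0],[0,[0.004,0.007,-0.13],0]]'

```text
clock: 2.58
eef_pos: [0.5081, -0.3706, 0.0955]
eef_rot: [1.888, 1.569, -1.163]
contact_force: [-0.5, 0.4, 0.9]
gripper_width: 0.505
```

```bash
python3 - <<'E'
from h import *
print(jaw(),arm.get_obs()["gripper_width"])
w=snapshot("wrist");cv2.imwrite("pics/w2.png",w["image"])
t=silhouettes("bar_middle","wrist")
for d in t[:1]:
    ex=d["extent"];p=ray(w,ex[:2],.01);print(d["conf"],p,fit([w],[d["mask"]],[p[0],p[1],-1.474],.08))
E
```

```text
(array([ 0.50808145, -0.37061432,  0.09546068]), np.float64(-174.79417844324155)) 0.5053502737254921
0.89 [ 0.50867641 -0.37040813  0.01      ] (array([ 0.50802498, -0.3690662 , -1.47304749]), np.float64(0.03350879114507166))
```

View pics/w2.png

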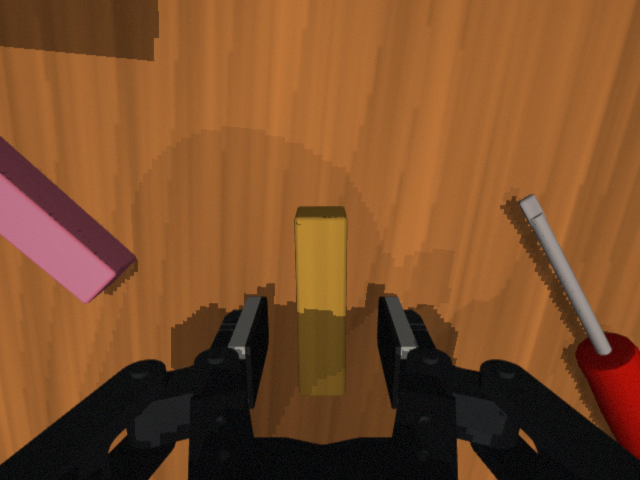

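>>> move_arm --series '[[0,[0,0.001,-0.015],0],[-1,[0,0.001,-0.015],0],[-1,[0,0.001,-0.015],0],[-1,[0,0.001,-0.015],0],[-1,[0,0.001,-0.015],0],[-1,[0,0.001,-0.015],0]]' --newtons 50

```text
clock: 3.18
eef_pos: [0.5085, -0.3691, 0.0806]
eef_rot: [2.402, 1.569, -0.647]
contact_force: [-1.0, 1.9, 4.1]
gripper_width: 0.215
```

>>> move_arm --series '[[-1,[0,0,0],0],[-1,[0,0,0],0],[-1,[0,0,0.03],0],[-1,[0,0,0.07],0],[-1,[0,0,0.1],0],[-1,[0,0,0.1],0]]'

```text
clock: 3.68
eef_pos: [0.51, -0.3704, 0.1873]
eef_rot: [2.454, 1.559, -0.595]
contact_force: [1.3, -0.7, -0.0]
gripper_width: 0.213
```

>>> move_arm --series '[[-1,[0.006,0.04,0.01],-2],[-1,[0.012,0.08,0.02],-4],[-1,[0.018,0.12,0.02],-6],[-1,[0.024,0.16,0.02],-8],[-1,[0.03,0.2,0.02],-10],[-1,[0.036,0.24,0.02],-12],[-1,[0.042,0.28,0.02],-14],[-1,[0.048,0.32,0.02],-16]]'

```text
clock: 4.35
eef_pos: [0.5555, -0.0467, 0.1982]
eef_rot: [-0.322, 1.57, 2.631]
contact_force: [0.5, -0.5, -2.0]
gripper_width: 0.213
```

>>> move_arm --series '[[-1,[0.006,0.04,0],0],[-1,[0.012,0.08,0],0],[-1,[0.019,0.121,0],0],[-1,[0.019,0.121,0],0],[-1,[0.019,0.121,0],0],[-1,[0.019,0.121,0],0]]'

```text
clock: 4.85
eef_pos: [0.5746, 0.0724, 0.198]
eef_rot: [0.481, 1.569, -2.846]
contact_force: [0.3, -0.1, -2.9]
gripper_width: 0.217
```

```bash
python3 - <<'E'
from h import *
np.set_printoptions(precision=4,suppress=True)
print(jaw(),arm.get_obs()["gripper_width"])
w=snapshot("wrist");cv2.imwrite("pics/w3.png",w["image"])
for n,z in(("mouth",.03),("trough",.02),("gate_tab",.061)):
    for d in tip_of(n,"wrist")[:2]: print(n,d["conf"],d["pixel"],ray(w,d["pixel"],z))
E
```

```text
(array([0.5746, 0.0724, 0.198 ]), np.float64(169.36315609172104)) 0.21674790637542818
```

View pics/w3.png

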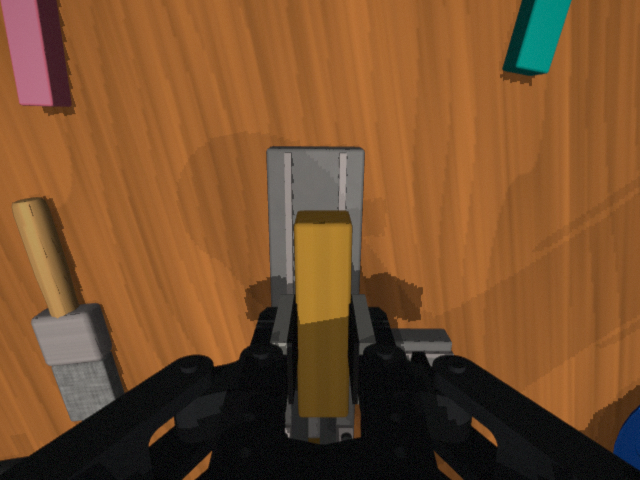

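```bash
python3 - <<'E'
from h import *
np.set_printoptions(precision=4,suppress=True)
w=snapshot("wrist")
c=(np.array(ray(w,(267.5,150),.02))+ray(w,(363.5,150),.02))/2;b=(ray(w,(272,305),.02)+ray(w,(360,298),.02))/2
print("base end",c,"width",np.linalg.norm(ray(w,(267.5,150),.02)-ray(w,(363.5,150),.02)))
for r in((284,153),(293,153),(340,153),(348,153)):print(r,ray(w,r,.025))
e1=ray(w,(272,305),.02)-ray(w,(267.5,150),.02);e2=ray(w,(360,298),.02)-ray(w,(363.5,150),.02)
for e in(e1,e2):print(np.degrees(np.arctan2(e[1],e[0])))
# bar bottom rear/top
d=silhouettes("bar_middle","wrist");print([(x["conf"],x["extent"]) for x in d][:2])
for z in(.115,.12,.125,.13,.135):
    a,b=ray(w,(295,222),z),ray(w,(350,222),z);print(z,np.linalg.norm(a-b),(a+b)/2)
P,j=jaw();u=np.array([.19,.982]);v=np.array([-.982,.19]);q=c[:2]-P[:2];print("base end rel tcp along/side",q@u,q@v)
E
```

```text
base end [0.5684 0.0176 0.02  ] width 0.05793785961507456
(284, 153) [0.5869 0.0154 0.025 ]
(293, 153) [0.5817 0.0164 0.025 ]
(340, 153) [0.5543 0.0216 0.025 ]
(348, 153) [0.5497 0.0225 0.025 ]
78.56787767674403
79.58259975797037
[(0.96, [321.2, 309.6, 58.8, 209.0])]
0.115 0.021639451048300784 [0.5679 0.0372 0.115 ]
0.12 0.020934366995920686 [0.5677 0.0358 0.12  ]
0.125 0.020229282943540587 [0.5675 0.0345 0.125 ]
0.13 0.01952419889116049 [0.5672 0.0331 0.13  ]
0.135 0.018819114838780283 [0.567  0.0318 0.135 ]
base end rel tcp along/side -0.05394515394712658 -0.003803860826667356
```

>>> move_arm --series '[[-1,[0.003,0,-0.03],0],[-1,[0.003,0,-0.06],0],[-1,[0.003,0,-0.08],0],[-1,[0.003,0,-0.086],0],[-1,[0.003,0,-0.086],0],[-1,[0.003,0,-0.086],0]]'

```text
clock: 5.65
eef_pos: [0.5786, 0.072, 0.1142]
eef_rot: [3.125, 1.569, -0.204]
contact_force: [0.0, -0.2, -2.9]
gripper_width: 0.215
```

```bash
python3 - <<'E'
from h import *
print(jaw(),arm.get_obs()["contact_force"])
w=snapshot("wrist");cv2.imwrite("pics/w4.png",w["image"])
E
```

```text
(array([0.57855982, 0.07199568, 0.11422122]), np.float64(169.3164715721719)) [ 0.01288849 -0.17571889 -2.91834347]
```

View pics/w4.png

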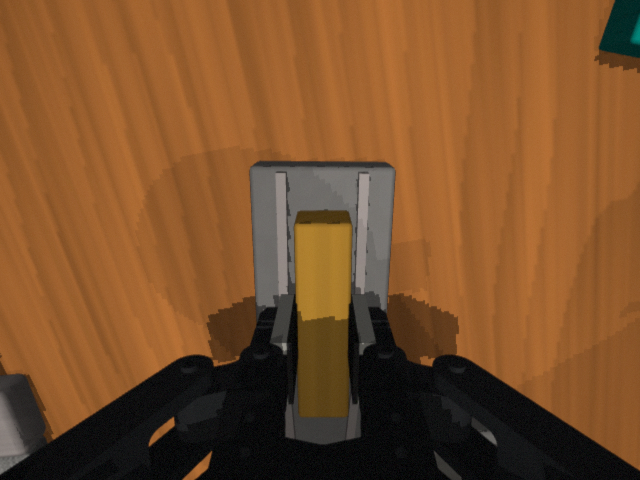

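>>> move_arm --series '[[-1,[0,0,-0.012],0],[-1,[0,0,-0.0135],0],[-1,[0,0,-0.0135],0],[-0.3,[0,0,-0.0135],0],[-0.3,[0,0,-0.0135],0],[-0.3,[0,0,0.01],0],[-0.3,[0,0,0.04],0],[-0.6,[0,0,0.05],0]]'

```text
clock: 6.37
eef_pos: [0.5793, 0.0722, 0.1675]
eef_rot: [-2.9, 1.565, 0.055]
contact_force: [0.3, 0.4, 2.1]
gripper_width: 0.222
```

```bash
python3 - <<'E'
from h import *
print(jaw())
w=snapshot("wrist")
d=silhouettes("bar_middle","wrist")[0];p=ray(w,d["extent"][:2],.03);print(d["conf"],p)
# fit with floor z=.02: use boxmask with shifted z via view
s=dict(w);V=np.array(w["view"]).copy();V[:3,3]+=V[:3,:3]@[0,0,.02];s["view"]=V
x,e=fit([s],[d["mask"]],[p[0],p[1],1.38],.08);print(x,np.degrees(x[2]),e)
E
```

```text
(array([0.57929151, 0.07223587, 0.16752138]), np.float64(169.34368492335884))
0.7 [0.57813132 0.07030846 0.03      ]
[0.57782541 0.07212436 1.3863444 ] 79.43168308868647 0.04465744004126193
```

>>> move_arm --series '[[-1,[-0.006,-0.031,0],0],[-1,[-0.0125,-0.063,0],0],[-1,[-0.0125,-0.063,-0.03],0],[-1,[-0.0125,-0.063,-0.06],0],[-1,[-0.0125,-0.063,-0.066],0],[-1,[-0.0125,-0.063,-0.066],0]]' --newtons 40

```text
clock: 6.97
eef_pos: [0.5637, 0.0087, 0.0937]
eef_rot: [0.448, 1.565, -2.88]
contact_force: [0.6, 0.4, 0.3]
gripper_width: -0.0
```

```bash
python3 - <<'E'
from h import *
print(jaw(),arm.get_obs()["contact_force"],arm.get_obs()["gripper_width"])
w=snapshot("wrist");cv2.imwrite("pics/w5.png",w["image"])
E
```

```text
(array([0.56369515, 0.00870118, 0.09373138]), np.float64(169.29853550390592)) [0.60235661 0.36536755 0.34922961] -0.0002994424433301624
```

View pics/w5.png

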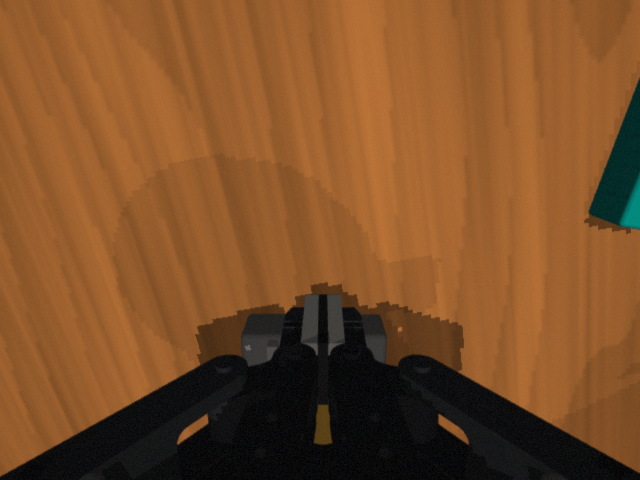

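>>> move_arm --series '[[-1,[0.002,0,0.007],0],[-1,[0.004,0.01,0.007],0],[-1,[0.006,0.02,0.007],0],[-1,[0.008,0.03,0.007],0],[-1,[0.01,0.042,0.007],0],[-1,[0.0123,0.054,0.007],0],[-1,[0.0145,0.066,0.007],0],[-1,[0.0168,0.078,0.007],0]]'

```text
clock: 7.68
eef_pos: [0.5824, 0.0886, 0.104]
eef_rot: [1.475, 1.57, -1.852]
contact_force: [-0.8, -4.4, 3.9]
gripper_width: -0.001
```

```bash
python3 - <<'E'
from h import *
print(jaw(),arm.get_obs()["contact_force"])
w=snapshot("wrist");t=snapshot("top");cv2.imwrite("pics/w6.png",np.vstack([w["image"][240:],cv2.resize(t["image"][170:270,95:305],None,fx=3,fy=3,interpolation=2)[:,:640].copy() if 0 else cv2.copyMakeBorder(cv2.resize(t["image"][170:270,95:305],None,fx=3,fy=3,interpolation=2),0,0,0,10,0)]))
E
```

```text
(array([0.58241172, 0.08858807, 0.1039752 ]), np.float64(169.34502329838904)) [-0.76532785 -4.43986962  3.882008  ]
```

View pics/w6.png

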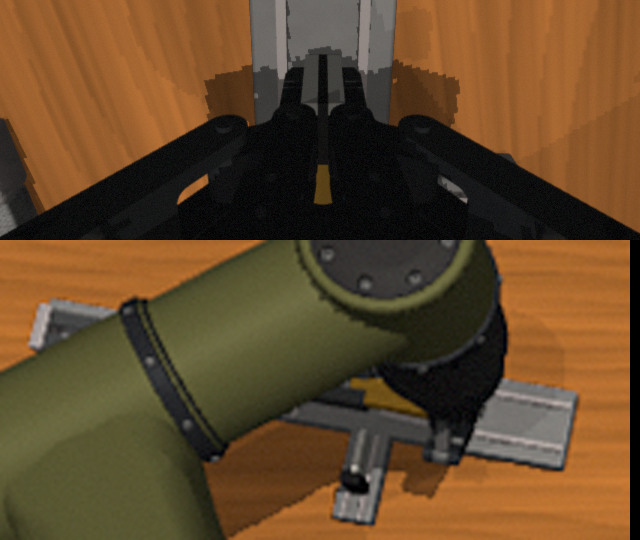

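>>> move_arm --series '[[-1,[0.0019,0.01,-0.001],0],[-1,[0.0037,0.02,-0.001],0],[-1,[0.0056,0.03,-0.001],0],[-1,[0.0075,0.04,-0.001],0],[-1,[0.0094,0.05,-0.001],0],[-1,[0.0112,0.058,-0.001],0],[-1,[0.0112,0.058,-0.001],0]]'

```text
clock: 8.37
eef_pos: [0.5935, 0.1471, 0.1025]
eef_rot: [-0.929, 1.57, 2.027]
contact_force: [0.1, 0.5, 0.6]
gripper_width: 0.003
```

```bash
python3 - <<'E'
from h import *
print(jaw(),arm.get_obs()["contact_force"])
E
```

```text
(array([0.59352137, 0.14710947, 0.10245442]), np.float64(169.38942280836656)) [0.13845888 0.51699449 0.61707794]
```

>>> move_arm --series '[[-1,[-0.002,-0.01,0.005],0],[-1,[-0.002,-0.01,0.04],0],[-1,[-0.001,-0.02,0.08],0],[-0.5,[0.002,-0.055,0.11],4],[0,[0.006,-0.093,0.12],8],[0,[0.01,-0.132,0.12],12],[0,[0.015,-0.172,0.12],16],[0,[0.019,-0.212,0.12],20]]'

```text
clock: 9.03
eef_pos: [0.6121, -0.0685, 0.2239]
eef_rot: [-2.583, 1.569, 0.725]
contact_force: [0.4, 0.6, -0.0]
gripper_width: 0.498
```

>>> move_arm --series '[[0,[0.005,-0.04,0],2],[0,[0.01,-0.08,0],4],[0,[0.0145,-0.125,0],4.4],[0,[0.0145,-0.125,-0.02],4.4],[0,[0.0145,-0.125,-0.04],4.4],[0,[0.0145,-0.125,-0.04],4.4]]'

```text
clock: 9.53
eef_pos: [0.6248, -0.1924, 0.1778]
eef_rot: [-0.659, 1.563, 2.72]
contact_force: [-0.5, 0.4, -1.4]
gripper_width: 0.494
```

```bash
python3 - <<'E'
from h import *
print(jaw(),arm.get_obs()["gripper_width"])
w=snapshot("wrist");cv2.imwrite("pics/w7.png",w["image"])
for d in silhouettes("bar_long","wrist"):
    ex=d["extent"];m=d["mask"];p=ray(w,ex[:2],.01);x,e=fit([w],[m],[p[0],p[1],-1.33],.1)
    print(d["conf"],ex,cv2.mean(w["image"],m.astype(np.uint8))[:3],x,np.degrees(x[2]),e)
t=snapshot("top");c=t["image"][170:270,95:305];cv2.imwrite("pics/t7.png",cv2.resize(c,None,fx=3.8,fy=3.8,interpolation=2))
E
```

```text
(array([ 0.62483788, -0.1923977 ,  0.17783683]), np.float64(-166.41352277297116)) 0.4939923933623758
0.98 [317.3, 234.8, 39.8, 164.2] (42.42215624420115, 116.08628688068286, 159.0372982000371) [ 0.62602197 -0.19192096 -1.28511226] -73.63150865675269 0.04005352363960746
0.55 [168.0, 326.1, 57.8, 83.9] (110.04141791044776, 94.13917910447762, 167.54141791044776) [ 0.70778483 -0.1060996  -1.79204126] -102.67640092775554 0.48321894010508737
```

View pics/t7.png

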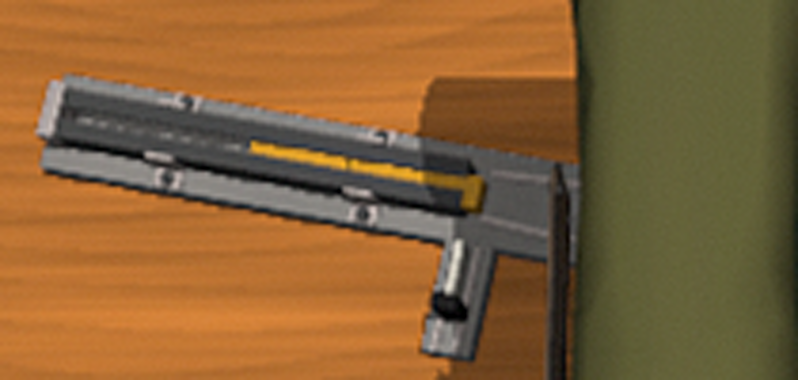

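>>> move_arm --series '[[0,[0.001,0,-0.04],2.8],[0,[0.001,0,-0.07],2.8],[0,[0.001,0,-0.09],2.8],[0,[0.001,0,-0.097],2.8],[0,[0.001,0,-0.097],2.8],[0,[0.001,0,-0.097],2.8]]' --newtons 50

```text
clock: 10.18
eef_pos: [0.629, -0.1916, 0.0883]
eef_rot: [2.477, 1.568, -0.375]
contact_force: [1.1, 0.8, -0.3]
gripper_width: 0.5
```

>>> move_arm --series '[[0,[-0.002,0,-0.0075],0],[0,[-0.002,0,-0.0075],0],[-1,[-0.002,0,-0.0075],0],[-1,[-0.002,0,-0.0075],0],[-1,[-0.002,0,-0.0075],0],[-1,[-0.002,0,-0.0075],0],[-1,[-0.002,0,-0.0075],0],[-1,[-0.002,0,-0.0075],0]]'

```text
clock: 10.85
eef_pos: [0.6265, -0.1917, 0.0794]
eef_rot: [2.601, 1.569, -0.252]
contact_force: [0.6, 1.9, 5.6]
gripper_width: 0.219
```

>>> move_arm --series '[[-1,[0,0,0.03],0],[-1,[0,0,0.07],0],[-1,[0,0.01,0.11],-3],[-1,[-0.005,0.04,0.12],-6],[-1,[-0.015,0.08,0.12],-10],[-1,[-0.025,0.12,0.12],-14],[-1,[-0.035,0.16,0.12],-19],[-1,[-0.043,0.2,0.12],-25]]'

```text
clock: 11.52
eef_pos: [0.5813, 0.0097, 0.1966]
eef_rot: [0.109, 1.568, 3.098]
contact_force: [1.4, 0.7, -2.5]
gripper_width: 0.218
```

>>> move_arm --series '[[-1,[-0.001,0.04,-0.01],0],[-1,[-0.0025,0.063,-0.03],0],[-1,[-0.0025,0.063,-0.06],0],[-1,[-0.0025,0.063,-0.08],0],[-1,[-0.0025,0.063,-0.08],0],[-1,[-0.0025,0.063,-0.08],0]]'

```text
clock: 12.02
eef_pos: [0.5793, 0.0708, 0.1164]
eef_rot: [0.562, 1.566, -2.728]
contact_force: [0.0, -0.1, -1.6]
gripper_width: 0.217
```

```bash
python3 - <<'E'
from h import *
print(jaw(),arm.get_obs()["contact_force"])
w=snapshot("wrist");cv2.imwrite("pics/w8.png",w["image"])
d=silhouettes("bar_long","wrist");print([(x["conf"],x["extent"]) for x in d][:2])
E
```

```text
(array([0.57933767, 0.0707525 , 0.11640795]), np.float64(171.51600685960616)) [ 0.03207431 -0.07370831 -1.63766061]
[(0.96, [322.8, 311.1, 61.9, 261.0]), (0.86, [619.8, 38.7, 40.5, 70.2])]
```

View pics/w8.png

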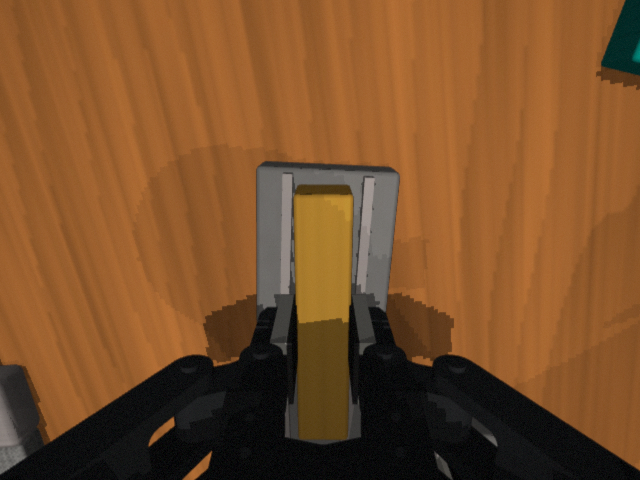

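>>> move_arm --series '[[-1,[-0.0005,0,0],-2.2],[-1,[-0.0005,0,-0.006],-2.2],[-1,[-0.0005,0,-0.012],-2.2],[-1,[-0.0005,0,-0.016],-2.2],[-1,[-0.0005,0,-0.016],-2.2]]'

```text
clock: 12.53
eef_pos: [0.5794, 0.0709, 0.1011]
eef_rot: [0.364, 1.569, -2.963]
contact_force: [-0.6, -0.6, -3.4]
gripper_width: 0.221
```

>>> move_arm --series '[[-1,[0,0,-0.001],0],[-0.3,[0,0,-0.001],0],[-0.3,[0,0,-0.001],0],[-0.3,[0,0,0.01],0],[-0.3,[0,0,0.04],0],[-0.6,[0,0,0.06],0],[-0.6,[0,0,0.06],0]]'

```text
clock: 13.12
eef_pos: [0.5824, 0.0716, 0.1699]
eef_rot: [-2.783, 1.561, 0.173]
contact_force: [0.0, 0.2, 0.8]
gripper_width: 0.2
```

```bash
python3 - <<'E'
from h import *
print(jaw())
w=snapshot("wrist")
d=silhouettes("bar_long","wrist")
d=min(d,key=lambda q:abs(q["extent"][0]-320));p=ray(w,d["extent"][:2],.03);print(d["conf"],p)
s=dict(w);V=np.array(w["view"]).copy();V[:3,3]+=V[:3,:3]@[0,0,.02];s["view"]=V
x,e=fit([s],[d["mask"]],[p[0],p[1],1.38],.1);print(x,np.degrees(x[2]),e)
E
```

```text
(array([0.58240786, 0.07160574, 0.16988478]), np.float64(169.3649278352139))
0.89 [0.57789777 0.06850815 0.03      ]
[0.57930326 0.07149747 1.37687495] 78.88912353362461 0.05127234971138961
```

>>> move_arm --series '[[-1,[-0.006,-0.035,0],0],[-1,[-0.0133,-0.07,0],0],[-1,[-0.0133,-0.07,-0.03],0],[-1,[-0.0133,-0.07,-0.05],0],[-1,[-0.0133,-0.07,-0.06],0],[-1,[-0.0133,-0.07,-0.06],0]]'

```text
clock: 13.72
eef_pos: [0.565, 0.0009, 0.0993]
eef_rot: [0.393, 1.565, -2.936]
contact_force: [-0.9, 0.0, -0.5]
gripper_width: 0.0
```

>>> move_arm --series '[[-1,[0.0019,0.01,0.002],0],[-1,[0.0038,0.02,0.002],0],[-1,[0.0057,0.03,0.002],0],[-1,[0.0076,0.04,0.002],0],[-1,[0.0095,0.05,0.002],0],[-1,[0.0114,0.06,0.002],0],[-1,[0.0133,0.07,0.002],0],[-1,[0.0152,0.08,0.002],0]]'

```text
clock: 14.38
eef_pos: [0.5824, 0.0811, 0.106]
eef_rot: [1.991, 1.568, -1.337]
contact_force: [-1.7, -8.8, 5.0]
gripper_width: -0.002
```

>>> move_arm --series '[[-1,[0.0019,0.01,0],0],[-1,[0.0038,0.02,0],0],[-1,[0.0057,0.03,0],0],[-1,[0.0076,0.04,0],0],[-1,[0.0095,0.05,0],0],[-1,[0.0108,0.057,0],0],[-1,[0.0108,0.057,0],0]]'

```text
clock: 14.97
eef_pos: [0.5932, 0.1394, 0.1056]
eef_rot: [2.718, 1.569, -0.609]
contact_force: [-0.2, -2.7, 1.8]
gripper_width: -0.0
```

>>> move_arm --series '[[-1,[0.001,0.005,0],0],[-1,[0.0019,0.01,0],0],[-1,[0.0022,0.0115,0],0],[-1,[0.0022,0.0115,0],0]]'

```text
clock: 15.3
eef_pos: [0.5951, 0.1494, 0.1054]
eef_rot: [1.964, 1.569, -1.364]
contact_force: [-1.7, -6.8, 5.8]
gripper_width: 0.005
```

>>> move_arm --series '[[-1,[-0.004,-0.02,0],0],[-1,[-0.008,-0.04,0.01],0],[-1,[-0.011,-0.055,0.03],0],[-1,[-0.011,-0.055,0.05],0],[-1,[-0.011,-0.055,0.05],0]]'

```text
clock: 15.72
eef_pos: [0.5856, 0.0955, 0.1594]
eef_rot: [-2.558, 1.563, 0.397]
contact_force: [1.3, -0.0, 1.1]
gripper_width: -0.0
```

```bash
python3 - <<'E'
from h import *
print(jaw(),arm.get_obs()["contact_force"])
w=snapshot("wrist");t=snapshot("top")
for n in("mouth","gate_tab"):
    z={"mouth":.03,"gate_tab":.061}[n]
    for c,s in(("wrist",w),("top",t)):print(n,c,[(d["conf"],d["pixel"],ray(s,d["pixel"],z)) for d in tip_of(n,c)[:1]])
a=t["image"][190:265,170:300]
# where would mouth project? 
P=[proj(t,(.5962,.1663,z)) for z in(.02,.04,.047)];print(P)
m=np.array([proj(w,(.5962,.1663,.04))]);print(m)
A=cv2.resize(a,(640,370),interpolation=2);cv2.imwrite("pics/c9.png",np.vstack([A,w["image"][280:]]))
E
```

```text
(array([0.58556681, 0.09552694, 0.15935936]), np.float64(169.32290410948784)) [ 1.27422149 -0.00333143  1.05429602]
mouth wrist []
mouth top [(0.83, [217.7, 218.3], array([0.60026689, 0.1683508 , 0.03      ]))]
gate_tab wrist []
gate_tab top [(0.71, [213.9, 247.7], array([0.52638972, 0.16968395, 0.061     ]))]
[array([219.30281758, 221.12565362]), array([217.8240796 , 218.93750993]), array([217.29613267, 218.15628719])]
[[327.92804159 388.27308665]]
```

```bash
python3 - <<'E'
import cv2;from h import *
i=cv2.imread("pics/c9.png");print(i.shape)
t=snapshot("top");print([(int(a),c.round(1)) for a,c,_ in comps(brass2(t["image"]),15)])
E
```

```text
(570, 640, 3)
[(807, array([154.5, 105.7])), (1039, array([321.5,  99.6])), (233, array([268.6, 153.4])), (148, array([208.9, 217. ])), (54, array([584.1, 214.9]))]
```

>>> move_arm --series '[[-1,[0.0065,0.034,0.01],0],[-1,[0.013,0.068,0.01],0],[-1,[0.0195,0.1,0.01],0],[-1,[0.0243,0.1277,0.01],0],[-1,[0.0243,0.1277,0.01],0],[-1,[0.0243,0.1277,0.01],0]]'

```text
clock: 16.57
eef_pos: [0.6077, 0.224, 0.1629]
eef_rot: [0.686, 1.569, -2.64]
contact_force: [-0.8, 0.5, -0.2]
gripper_width: -0.002
```

```bash
python3 - <<'E'
from h import *
print(jaw())
w=snapshot("wrist")
for n in("mouth","gate_tab"):print(n,[(d["conf"],d["pixel"],ray(w,d["pixel"],{"mouth":.03,"gate_tab":.061}[n])) for d in tip_of(n,"wrist")[:1]])
i=w["image"];cv2.imwrite("pics/c10.png",cv2.resize(i[150:400,220:520],None,fx=2.4,fy=2.4,interpolation=2))
b=brass2(i);print([(int(a),c.round(1),np.where(m)[0].min(),np.where(m)[0].max(),np.where(m)[1].min(),np.where(m)[1].max()) for a,c,m in comps(b,40)])
E
```

```text
(array([0.60774343, 0.22398026, 0.16292923]), np.float64(169.449233847153))
mouth [(0.95, [319.9, 152.7], array([0.59793133, 0.16802492, 0.03      ]))]
gate_tab [(0.8, [497.2, 144.1], array([0.52415661, 0.17517116, 0.061     ]))]
[(3064, array([319.3, 204.5]), np.int64(136), np.int64(294), np.int64(298), np.int64(339)), (375, array([319.9, 425. ]), np.int64(404), np.int64(444), np.int64(314), np.int64(325)), (53, array([  4. , 447.5]), np.int64(439), np.int64(455), np.int64(0), np.int64(9)), (50, array([  2.6, 466.7]), np.int64(459), np.int64(474), np.int64(0), np.int64(6))]
```

View pics/c10.png

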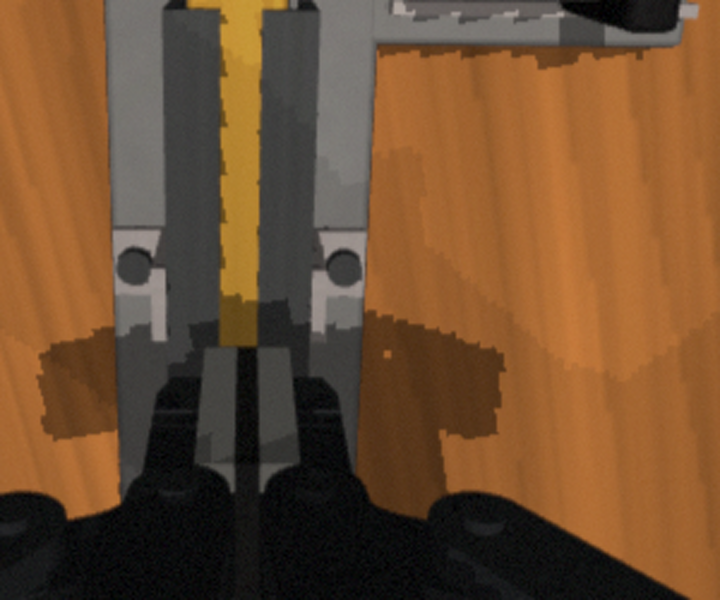

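```bash
cat >> h.py <<'E'
def mouthcheck():
    w=snapshot("wrist");i=w["image"].astype(int);u=np.array([.187,.982])
    V=np.array(w["view"]);c=-V[:3,:3].T@V[:3,3];o=np.array([.5962,.1663]);print("cam",(c[:2]-o)@u,c[2])
    print("rows brass/tube")
    for r in range(110,162,2):
        print(r,i[r,312:328].mean(0).round(),i[r,294:297].mean(0).round(),i[r,345:349].mean(0).round(),"z40 %.4f z47 %.4f z20 %.4f"%tuple((ray(w,(320,r),z)[:2]-o)@u for z in(.04,.047,.02)))
E
python3 -c "
from h import *
mouthcheck()"
```

```text
cam -0.019720835061537947 0.23366977539884443
rows brass/tube
110 [116. 119. 123.] [140. 145. 154.] [116. 120. 126.] z40 -0.0200 z47 -0.0200 z20 -0.0200
112 [116. 120. 124.] [147. 152. 161.] [119. 121. 128.] z40 -0.0191 z47 -0.0191 z20 -0.0191
114 [117. 120. 124.] [150. 155. 165.] [119. 123. 129.] z40 -0.0182 z47 -0.0183 z20 -0.0181
116 [118. 121. 125.] [159. 163. 173.] [121. 126. 131.] z40 -0.0174 z47 -0.0175 z20 -0.0171
118 [117. 121. 124.] [158. 162. 174.] [121. 126. 132.] z40 -0.0165 z47 -0.0166 z20 -0.0162
120 [118. 122. 125.] [158. 163. 174.] [126. 130. 136.] z40 -0.0156 z47 -0.0158 z20 -0.0152
122 [118. 122. 125.] [158. 163. 174.] [124. 128. 136.] z40 -0.0147 z47 -0.0149 z20 -0.0142
124 [118. 122. 125.] [158. 162. 173.] [118. 121. 128.] z40 -0.0138 z47 -0.0140 z20 -0.0132
126 [118. 122. 125.] [158. 162. 174.] [118. 122. 130.] z40 -0.0129 z47 -0.0132 z20 -0.0122
128 [118. 121. 125.] [158. 162. 173.] [131. 134. 142.] z40 -0.0120 z47 -0.0123 z20 -0.0113
130 [117. 121. 124.] [159. 163. 174.] [138. 142. 150.] z40 -0.0112 z47 -0.0115 z20 -0.0103
132 [117. 122. 125.] [156. 161. 170.]
[... 584 characters left out ...]
0 -0.0033
146 [ 55. 150. 196.] [121. 125. 128.] [119. 124. 125.] z40 -0.0039 z47 -0.0045 z20 -0.0023
148 [ 55. 150. 196.] [120. 124. 127.] [117. 122. 124.] z40 -0.0030 z47 -0.0036 z20 -0.0012
150 [ 54. 150. 196.] [118. 124. 126.] [116. 120. 124.] z40 -0.0021 z47 -0.0027 z20 -0.0002
152 [ 55. 149. 197.] [68. 70. 71.] [ 94.  97. 100.] z40 -0.0011 z47 -0.0018 z20 0.0008
154 [ 54. 148. 195.] [29. 27. 27.] [33. 33. 34.] z40 -0.0002 z47 -0.0009 z20 0.0018
156 [ 55. 148. 195.] [26. 27. 25.] [28. 28. 26.] z40 0.0007 z47 -0.0000 z20 0.0028
158 [ 54. 142. 187.] [54. 54. 54.] [47. 46. 48.] z40 0.0017 z47 0.0009 z20 0.0039
160 [ 52. 133. 175.] [64. 65. 66.] [68. 70. 70.] z40 0.0026 z47 0.0018 z20 0.0049
```

>>> move_arm --series '[[-1,[-0.007,-0.036,0],0],[-1,[-0.014,-0.072,0],0],[-1,[-0.0208,-0.107,0],0],[-1,[-0.0208,-0.107,0],0],[-1,[-0.0208,-0.107,-0.03],0],[-1,[-0.0208,-0.107,-0.058],0],[-1,[-0.0208,-0.107,-0.058],0],[-1,[-0.0208,-0.107,-0.058],0]]'

```text
clock: 17.43
eef_pos: [0.5866, 0.1143, 0.1055]
eef_rot: [0.753, 1.568, -2.576]
contact_force: [0.4, -0.1, 0.9]
gripper_width: -0.003
```

>>> move_arm --series '[[-1,[0.0019,0.01,0],0],[-1,[0.0038,0.02,0],0],[-1,[0.0057,0.03,0],0],[-1,[0.0066,0.0345,0],0],[-1,[0.0071,0.037,0],0],[-1,[0.0071,0.037,0],0],[-1,[0.0071,0.037,0],0]]'

```text
clock: 18.02
eef_pos: [0.595, 0.1522, 0.108]
eef_rot: [2.192, 1.568, -1.135]
contact_force: [-1.5, -5.3, 3.7]
gripper_width: 0.0
```

>>> move_arm --series '[[-1,[0.0004,0.002,-0.001],0],[-1,[0.0007,0.0035,-0.001],0],[-1,[0.0007,0.0035,-0.001],0],[-1,[0.0007,0.0035,-0.001],0],[-1,[0.0007,0.0035,-0.001],0]]'

```text
clock: 18.43
eef_pos: [0.5958, 0.1546, 0.1076]
eef_rot: [2.046, 1.567, -1.282]
contact_force: [-1.8, -8.1, 7.2]
gripper_width: 0.002
```

>>> move_arm --series '[[-1,[0.0003,0.0015,0],0],[-1,[0.0003,0.0015,0],0],[-1,[0.0003,0.0015,0],0]]'

```text
clock: 18.68
eef_pos: [0.5961, 0.1561, 0.1076]
eef_rot: [2.006, 1.567, -1.322]
contact_force: [-1.7, -8.6, 6.6]
gripper_width: -0.004
```

>>> move_arm --series '[[-1,[-0.002,-0.01,0],0],[-1,[-0.008,-0.04,0.02],0],[-1,[-0.008,-0.04,0.058],0],[-1,[-0.0005,0,0.058],0],[-1,[0.006,0.034,0.058],0],[-1,[0.012,0.068,0.058],0],[-1,[0.012,0.068,0.058],0],[-1,[0.012,0.068,0.058],0]]'

```text
clock: 19.35
eef_pos: [0.6072, 0.2275, 0.1628]
eef_rot: [-0.154, 1.57, 2.804]
contact_force: [0.0, 0.7, 0.3]
gripper_width: -0.003
```

```bash
python3 -c "
from h import *
print(jaw());mouthcheck()"
```

```text
(array([0.6071797 , 0.22753529, 0.16284382]), np.float64(169.47831597409734))
cam -0.014331179456952423 0.23249637241747695
rows brass/tube
110 [117. 122. 124.] [109. 113. 116.] [160. 165. 176.] z40 -0.0145 z47 -0.0145 z20 -0.0145
112 [118. 122. 125.] [108. 111. 114.] [160. 165. 176.] z40 -0.0136 z47 -0.0136 z20 -0.0135
114 [119. 123. 125.] [104. 107. 110.] [160. 165. 176.] z40 -0.0127 z47 -0.0128 z20 -0.0126
116 [118. 122. 124.] [104. 107. 110.] [160. 165. 176.] z40 -0.0118 z47 -0.0119 z20 -0.0116
118 [118. 122. 125.] [ 97. 100. 103.] [160. 165. 174.] z40 -0.0110 z47 -0.0111 z20 -0.0106
120 [118. 121. 124.] [100. 103. 107.] [161. 165. 176.] z40 -0.0101 z47 -0.0103 z20 -0.0097
122 [118. 122. 125.] [116. 120. 123.] [108. 111. 118.] z40 -0.0092 z47 -0.0094 z20 -0.0087
124 [118. 122. 125.] [120. 123. 125.] [110. 112. 116.] z40 -0.0083 z47 -0.0086 z20 -0.0077
126 [118. 122. 124.] [117. 122. 124.] [116. 120. 124.] z40 -0.0074 z47 -0.0077 z20 -0.0067
128 [119. 123. 125.] [119. 123. 126.] [118. 123. 125.] z40 -0.0066 z47 -0.0068 z20 -0.0058
130 [119. 123. 125.] [120. 124. 127.] [120. 125. 1
[... 613 characters left out ...]
2. 32. 31.] z40 0.0006 z47 0.0001 z20 0.0022
146 [ 48. 129. 175.] [61. 66. 66.] [50. 50. 50.] z40 0.0015 z47 0.0010 z20 0.0032
148 [ 55. 143. 187.] [67. 69. 70.] [71. 72. 72.] z40 0.0025 z47 0.0018 z20 0.0042
150 [ 54. 141. 185.] [68. 71. 69.] [71. 72. 72.] z40 0.0034 z47 0.0027 z20 0.0052
152 [ 55. 142. 186.] [70. 73. 73.] [71. 72. 72.] z40 0.0043 z47 0.0036 z20 0.0062
154 [ 56. 141. 184.] [69. 71. 70.] [70. 72. 71.] z40 0.0052 z47 0.0045 z20 0.0072
156 [ 54. 140. 183.] [66. 67. 66.] [71. 71. 72.] z40 0.0061 z47 0.0054 z20 0.0083
158 [ 55. 141. 184.] [64. 66. 65.] [72. 73. 72.] z40 0.0071 z47 0.0063 z20 0.0093
160 [ 56. 143. 188.] [64. 64. 65.] [70. 72. 72.] z40 0.0080 z47 0.0072 z20 0.0103
```

>>> move_arm --series '[[-1,[-0.03,-0.014,0],0],[-1,[-0.06,-0.028,0],0],[-1,[-0.09,-0.042,0],0],[-1,[-0.1113,-0.0535,0],0],[-1,[-0.1113,-0.0535,0],0],[-1,[-0.1113,-0.0535,-0.03],0],[-1,[-0.1113,-0.0535,-0.048],0],[-1,[-0.1113,-0.0535,-0.048],0]]'

```text
clock: 20.07
eef_pos: [0.4943, 0.1704, 0.1115]
eef_rot: [0.56, 1.565, -2.769]
contact_force: [-0.3, 0.8, -2.1]
gripper_width: -0.003
```

>>> move_arm --series '[[-1,[0,0,0],0],[-1,[0,0,0],0]]'

```text
clock: 20.23
eef_pos: [0.4969, 0.1719, 0.117]
eef_rot: [-2.716, 1.569, 0.239]
contact_force: [0.5, -0.4, 0.6]
gripper_width: 0.0
```

>>> move_arm --series '[[-1,[0.01,-0.0019,-0.003],0],[-1,[0.02,-0.0038,-0.003],0],[-1,[0.03,-0.0057,-0.003],0],[-1,[0.038,-0.0073,-0.003],0],[-1,[0.046,-0.0088,-0.003],0],[-1,[0.053,-0.0101,-0.003],0],[-1,[0.053,-0.0101,-0.003],0]]'

```text
clock: 20.82
eef_pos: [0.5503, 0.1614, 0.1122]
eef_rot: [1.936, 1.57, -1.393]
contact_force: [-0.3, 0.1, -0.8]
gripper_width: -0.003
```

>>> move_arm --series '[[-1,[0.003,-0.0006,0],0],[-1,[0.006,-0.0011,0],0],[-1,[0.008,-0.0015,0],0],[-1,[0.008,-0.0015,0],0],[-1,[0.008,-0.0015,0],0]]'

```text
clock: 21.23
eef_pos: [0.5559, 0.1604, 0.1121]
eef_rot: [0.37, 1.568, -2.957]
contact_force: [-7.9, 0.3, 2.8]
gripper_width: -0.002
```

```bash
python3 - <<'E'
from h import *
print(arm.get_obs()["contact_force"])
s=snapshot("side");print([(d["conf"],ray(s,d["pixel"],.061)) for d in tip_of("gate_tab","side")[:2]])
E
```

```text
[-7.92181207  0.30807365  2.76716348]
[(0.55, array([0.5692646 , 0.16688864, 0.061     ])), (0.38, array([0.58410056, 0.19230012, 0.061     ]))]
```

>>> move_arm --series '[[-1,[0.002,-0.0004,0],0],[-1,[0.003,-0.0006,0],0],[-1,[0.003,-0.0006,0],0],[-1,[0.003,-0.0006,0],0]]'

```text
clock: 21.67
eef_pos: [0.5568, 0.1602, 0.112]
eef_rot: [0.284, 1.562, -3.043]
contact_force: [-21.2, 3.1, 10.3]
gripper_width: 0.001
```

>>> move_arm --series '[[-1,[-0.01,0.002,0],0],[-1,[-0.035,0.006,0],0],[-1,[-0.035,0.006,0.035],0],[-1,[-0.035,0.02,0.06],0],[-1,[-0.01,0.045,0.06],0],[-1,[0.02,0.06,0.06],0],[-1,[0.048,0.066,0.06],0],[-1,[0.048,0.066,0.06],0]]'

```text
clock: 22.33
eef_pos: [0.6107, 0.2268, 0.1698]
eef_rot: [1.121, 1.568, -2.206]
contact_force: [-0.9, -0.5, -1.7]
gripper_width: 0.001
```

>>> move_arm --series '[[-1,[0,0,0],0],[-1,[0,0,0],0]]'

```text
clock: 22.5
eef_pos: [0.608, 0.2256, 0.172]
eef_rot: [1.044, 1.57, -2.284]
contact_force: [0.3, 0.1, 0.4]
gripper_width: -0.001
```

```bash
python3 - <<'E'
from h import *
print(jaw())
w=snapshot("wrist");t=snapshot("top");s=snapshot("side")
for c,q in(("wrist",w),("top",t),("side",s)):
    print(c,[(d["conf"],d["pixel"],ray(q,d["pixel"],.061)) for d in tip_of("gate_tab",c)[:1]])
v=np.array([-.982,.187]);u=np.array([.187,.982]);M=np.array([.5963,.1671])
# rectify plane z=.047 around mouth, print brightness along v at gate plate (along -5mm), and tab top plane
i=w["image"]
def px(al,si,z):
    p=M+al*u+si*v; return np.round(proj(w,(*p,z))).astype(int)
for al,z in((-.005,.047),(-.006,.061),(-.014,.02)):
    print(al,z,[(k,i[px(al,k/1e3,z)[1],px(al,k/1e3,z)[0]].tolist()) if 0<=px(al,k/1e3,z)[1]<480 else None for k in range(-24,40,3)])
for n in("oil_jar","loupe","screwdriver","tray"):
    d=tip_of(n,"top");print(n,d[0]["pixel"] if d else None)
E
```

```text
(array([0.60795045, 0.22562545, 0.17198863]), np.float64(169.3153875071562))
wrist [(0.74, [373.9, 137.2], array([0.57335747, 0.16551137, 0.061     ]))]
top [(0.68, [217.5, 226.0], array([0.57482049, 0.16299124, 0.061     ]))]
side [(0.48, [260.0, 300.8], array([0.57020341, 0.16787927, 0.061     ]))]
-0.005 0.047 [(-24, [120, 124, 128]), (-21, [121, 123, 127]), (-18, [164, 173, 176]), (-15, [179, 193, 193]), (-12, [179, 193, 192]), (-9, [178, 192, 193]), (-6, [179, 191, 193]), (-3, [179, 191, 194]), (0, [180, 195, 192]), (3, [181, 196, 195]), (6, [183, 196, 195]), (9, [182, 194, 194]), (12, [181, 194, 194]), (15, [159, 174, 176]), (18, [22, 21, 23]), (21, [30, 30, 33]), (24, [28, 28, 29]), (27, [24, 23, 22]), (30, [118, 121, 125]), (33, [115, 121, 124]), (36, [114, 118, 121]), (39, [116, 122, 125])]
-0.006 0.061 [(-24, [120, 122, 125]), (-21, [118, 124, 126]), (-18, [120, 124, 128]), (-15, [179, 190, 193]), (-12, [179, 191, 193]), (-9, [180, 192, 193]), (-6, [181, 194, 193]), (-3, [179, 191, 194]), (0, [180, 195, 192]), (3, [181, 194, 193]), (6, [183, 196, 195]), (9, [181, 193, 193]), (12, [181, 193, 193]), (15, [43, 46, 47]), (18, [33, 33, 31]), (21, [30, 29, 32]), (24, [22, 23, 28]), (27, [117, 120, 123]), (30, [117, 121, 123]), (33, [114, 118, 121]), (36, [116, 122, 125]), (39, [118, 122, 125])]
-0.014 0.02 [(-24, [118, 123, 126]), (-21, [118, 122, 125]), (-18, [123, 127, 129]), (-15, [158, 162, 172]), (-12, [117, 122, 123]), (-9, [119, 122, 125]), (-6, [116, 119, 123]), (-3, [118, 121, 124]), (0, [116, 119, 122]), (3, [118, 120, 124]), (6, [116, 119, 122]), (9, [115, 119, 120]), (12, [153, 157, 168]), (15, [151, 154, 167]), (18, [100, 105, 107]), (21, [100, 102, 105]), (24, [109, 113, 116]), (27, [109, 113, 115]), (30, [121, 125, 126]), (33, [118, 122, 126]), (36, [116, 120, 121]), (39, [118, 122, 125])]
oil_jar [426.6, 165.8]
loupe [361.4, 273.3]
screwdriver [457.1, 311.3]
tray [161.1, 340.7]
```

```bash
python3 -c "
from bench import job_done
print(job_done())"
```

```text
the job is handed in; nothing more can be done
None
```

I fed the 80 mm bar and then the 100 mm bar into the tube, pushed until the last one was flush, and slid the gate shut. The job was handed in at about 22.7 s of the 61 s allowed.

- **Flushness:** the last measurement, taken just before closing the gate, put the long bar's end between flush and about 0.5 mm inside the mouth. Before the final push it stood about 6 mm proud. I did not measure it again after the gate closed.
- **Gate:** pushing the tab ran into a hard stop at about 21 N, the largest force reported at the end of any move. Afterwards the wrist camera showed the tab about 22 mm beside the axis and the plate spanning roughly −18 to +16 mm, so it is shut.
- **Camera disagreement:** the side camera placed the tab about 4 mm away from where the wrist camera did, with low confidence. I trusted the wrist view and the hard stop.
- **Other things on the bench:** I touched none of them on purpose. At the end the network found the jar, loupe, screwdriver and tray in the top view, near where they started. I did not re-check the brush or the pink and turquoise bars.

The robot ended clear of everything, with its fingertips about 50 mm above the tube. I viewed 12 pictures, the limit, so the final checks were numerical rather than by eye.

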